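Moisture check of a nest block at a bee-hotel workshop table

ROBOT

A 6-joint arm with a two-finger parallel gripper is mounted at the origin on the work surface. World frame = base frame: x ahead of the robot, y to its left, z up, the work surface at z = 0. Lengths are in m, angles in rad, forces in N, time in s.
With the tool pointing down it reaches from about 0.375 to 0.925 m from the base axis. Payload 5.7 kg.
Tool frame: the origin (TCP) lies between the finger pads; the fingertips stand 14 mm ahead of it and the grasp point (between the pads) lies 5 mm behind it; z points along the fingers, y is the line along which they close (so a half turn about z gives the same grasp; the last joint's range is limited). The gripper opens to 88 mm and grips with 3 to 60 N. Pads are 20 mm wide; open, the fingers measure 115 mm over their backs; the gripper's body (75 mm by 178 mm) begins 61 mm behind the grasp point.
Start: joints at [1.221, 0.359, 1.51, -0, 1.272, -0.115], TCP at [0.14, 0.584, 0.237] pointing down, gripper open.
Joint ranges: [-2.97, 2.97], [-1.01, 2.36], [0.21, 2.38], [-0.96, 4.11], [0.2, 2.71], [-2.98, 2.98]. Speed limits (rad/s): [2.39, 2.39, 3.14, 3.14, 3.14, 3.14].

INTERFACE

Orientations are given as a rotation vector (axis times angle).
In Python, from station import arm, fingers, planner, telemetry, eyes, ticket gives the robot as it stands. Calls block until the motion is done:
- arm.move_pose(position, orientation): joint-space move of the TCP to a pose.
- arm.movel(position, attitude=None, vel=0.15, force_limit=None): straight line of the TCP; attitude=None keeps the orientation; vel is the mean speed in m/s. With force_limit (N) it stops when the force on the tool has changed by that much, and returns True; else False.
- arm.set_joints(angles): joint-space move.
- fingers.move_gripper(opening): opening from 0.0 (shut) to 1.0 (fully open); the grip force is fixed at half the most; returns when the fingers have stopped.
- arm.hold(seconds).
- planner.inverse_kinematics(position, orientation): joint angles nearest the present ones, or None.
- telemetry.read_state(): the state.
- eyes.grab_frame(name): name is "side" or "top" or "wrist"; returns the picture (384x512x3 uint8, blue, green, red); there is no depth.
- eyes.camera_params(name): a dict with "mtx" (3x3 intrinsics, pixels), "R" (3x3) and "t" (3): a world point X has camera coordinates R X + t. Camera axes: x right, y down, z forward; pixel columns grow to the right and rows downward; lengths in m; the calibration is good to about 2 mm. A picture is of the moment at which its call begins: read the wrist's pose just before it. camera_params takes no time and is no camera call; for the wrist camera it gives the pose at the moment of the call.
A pose or a line that the arm cannot do raises arm.IKError and nothing moves.
- ticket.job_done(): hands the job in; it is judged then, once.
The state is a dict: "time": time; "joint_pos": joint angles; "qd": joint speeds; "tau": joint torques, N m; "tcp_pos": TCP position; "ee_rot": TCP orientation; "wrist_force": force on the tool from outside, world axes, zero at the start; "moment": the same for the moment, N m; "finger_gap": opening from 0.0 (shut) to 1.0 (fully open); "grip_force": force on a finger pad.
Only numpy, scipy, OpenCV 4.12 (cv2) and the standard library are available. Lean on these libraries where they do the work, as an engineer would, in place of code of your own. Each camera call takes 0.05 s, during which the arm holds its last target. There are 200 camera calls.

TASK

Stand the drilled wooden block that has a pencilled ring on its top edge in the empty middle slot of the wooden rack, ring up, centred and fully down, and let go of it. Then take the grey moisture probe out of its holder by its handle and hold it upright with its ball tip on the middle of the ring, pressing gently so that the spring tip is pushed in about half-way; finish while still holding it there in the gripper. Leave everything else where it stands.

Things in the scene. Friction and masses are not known exactly. Their poses are not given: they have to be found in the camera images.
- ring_block_mid (a point): loose drilled block of plain beech, about 0.22 kg, 130 long x 28 thick x 80 high (mm), standing on its long edge on the table, the only one with a pencilled ring on its top edge. Point: its centre, 40 mm above its underside; x along the 130 mm length, y across the 28 mm thickness, z up. Grip it across the thickness, at mid-length, near its top edge
- ring (a point): centre of the pencilled ring (21 mm outside diameter, with a dot in its middle) on the top edge of ring_block: 35 mm from mid-length along the block's x, 40 mm above ring_block_mid. Moves with the block
- rack: fixed wooden rack, 140 (x) x 214 (y) x 35 mm high; three open-topped slots run along its x at y = -75, 0 and +75 mm, each 33 mm wide, with floor 10 mm above the table and rails 25 mm high above that floor; open at both ends. The outer two are taken, the middle one (y = 0) is empty. Origin: centre of its underside on the table; z up
- slot (a point): centre of the floor of the rack's empty middle slot, 10 mm above the table; x along the slot, y across it. A block seated in it has its underside on this floor, its top edge 80 mm above it
- probe_handle (a point): grey moisture probe, about 0.17 kg, loose, standing upright in its holder. Point: centre of its box-shaped handle, 34 (x) x 24 (y) mm and 75 mm tall (37.5 mm above and below this point); grip it across its 24 mm (y), x and z are the probe's own axes, z up along it. Below the handle: a round flange 38 mm in diameter and 6 mm thick (it rests on the holder), a steel stem 16 mm in diameter reaching to 93.5 mm below this point, then the thin spring tip
- probe_tip (a point): lowest point of the steel ball (12 mm in diameter) at the end of the probe's spring tip, 123.5 mm below probe_handle when the spring is free, less the joint value plunger; z along the probe, up
- probe: the same probe; origin at the lower end of the stem, 93.5 mm below probe_handle and 30 mm above the free tip; z up along it
- plunger (a joint): how far the spring tip is pushed into the probe, m: 0 free, 0.012 fully in (stop); about 1 N to start moving it, 3.4 N at half-way (0.006), 5.8 N fully in (400 N/m)
- holder: fixed wooden holder block, 90 x 90 x 88 mm, with an upright through hole 21 mm in diameter at its middle in which the probe's stem hangs by its flange; the probe must rise 80 mm to clear it. Origin: centre of its underside; z up
- side_block_a_mid (a point): beech block like ring_block, 130 x 28 x 80 mm, drilled, without a ring; stands loose on edge in the outer slot of the rack at minus rack y, and stays there. Point: its centre, half-way up; x along its length, z up
- side_block_b_mid (a point): beech block like ring_block, 130 x 28 x 80 mm, drilled, without a ring; stands loose on edge in the outer slot of the rack at plus rack y, and stays there. Point: its centre, half-way up; x along its length, z up
- low_block_mid (a point): another loose drilled block, lower: 130 x 28 x 60 mm, with large holes and no ring, standing on edge on the table roughly parallel to ring_block, centres 10 cm or more apart; not to be moved. Point: its centre, 30 mm up; x along its length
- pliers: red-handled pliers lying flat on the far part of the table, 171 x 68 x 16 mm; not to be moved. Origin near the middle of its length, on the table
- reed_can: steel can holding reeds, 76 mm in diameter, 168 mm high with the reeds; not to be moved. Origin: centre of its underside
- glue_bottle: yellow glue bottle, 52 mm in diameter, 105 mm high; not to be moved. Origin: centre of its underside
- screw_jar: low glass jar with a steel lid, 66 mm in diameter, 65 mm high; not to be moved. Origin: centre of its underside
Mind the look-alikes: they are no part of the job. What is shaped like the part that bears ring_block_mid but green or red is not meant.

How it is judged:
By the outcome, as a careful person would: the job done as asked, in the order asked, and still so for the second after the job is handed in, while the arm keeps its last pose, push and grip.
It also fails if it takes over 58 s, if anything falls off the work surface, if the arm or the gripper's body presses on something with over 40 N, if the wrist force passes 120 N, or if a joint passes its speed limit or range.

## Working session

There is one attempt and no reset: what is moved stays moved. The work goes in short steps, each a Python script; the robot and the scene stay as the last script left them, time stands still between calls to the robot, and variables do not carry over. Pictures are saved under pics/ and viewed, at most 10 in all, crops included, and the job is handed in when it is done.

```bash
mkdir -p pics; ls; python3 - <<'E'
from station import arm,fingers,planner,telemetry,eyes,ticket
import cv2,numpy as np
for n in ("top","side"):
    im=eyes.grab_frame(n); cv2.imwrite(f"pics/{n}0.png",im)
    p=eyes.camera_params(n); print(n,np.round(p["mtx"],1).tolist(),np.round(-p["R"].T@p["t"],3))
s=telemetry.read_state();print(s)
E
python3 -c "
import cv2
for n in('top','side'):
    cv2.imwrite(f'pics/{n}0b.png',cv2.resize(cv2.imread(f'pics/{n}0.png'),(800,600),interpolation=cv2.INTER_CUBIC))"
```

```text
pics
top [[485.8, 0.0, 252.4], [0.0, 485.8, 193.8], [0.0, 0.0, 1.0]] [ 0.401 -0.024  1.617]
side [[387.4, 0.0, 261.4], [0.0, 387.4, 188.9], [0.0, 0.0, 1.0]] [ 0.139 -0.583  0.882]
{'time': 0.1, 'joint_pos': array([ 1.22091152e+00,  3.59426594e-01,  1.51131574e+00, -2.01958153e-05,
        1.27248223e+00, -1.15103732e-01]), 'qd': array([ 0.00092023,  0.00051519, -0.00260176,  0.00060663, -0.00120082,
        0.00208331]), 'tau': array([-2.52932905e-04, -5.16352594e+01, -2.71407920e+01,  6.77817548e-02,
        2.75782199e-02,  5.39950506e-06]), 'tcp_pos': array([0.13939062, 0.58297616, 0.23590064]), 'ee_rot': array([-3.67895561e-01, -3.11961643e+00,  2.50112615e-03]), 'wrist_force': array([-0.35099882,  0.49515948, -0.8678769 ]), 'moment': array([ 0.01573276, -0.01123235,  0.03853672]), 'grip_force': 0.0, 'finger_gap': 0.999398739312064}
```

View pics/top0b.png

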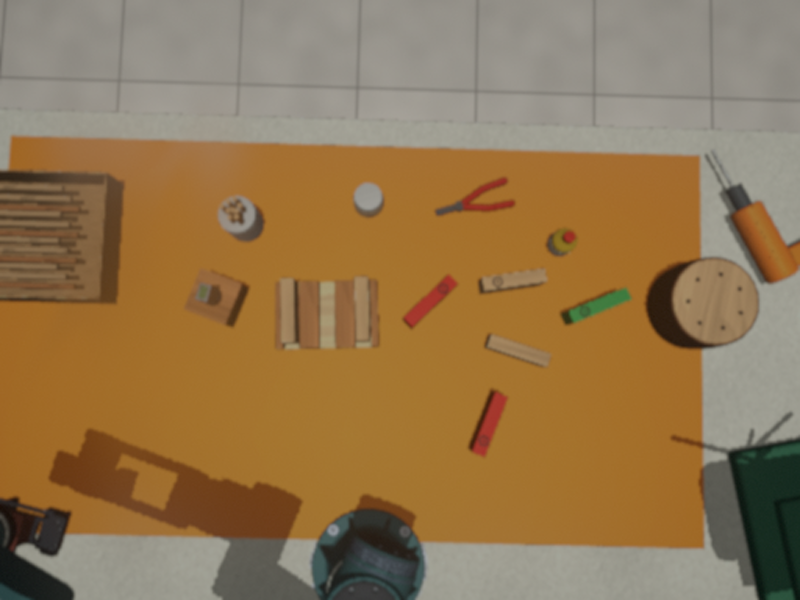

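View pics/side0b.png

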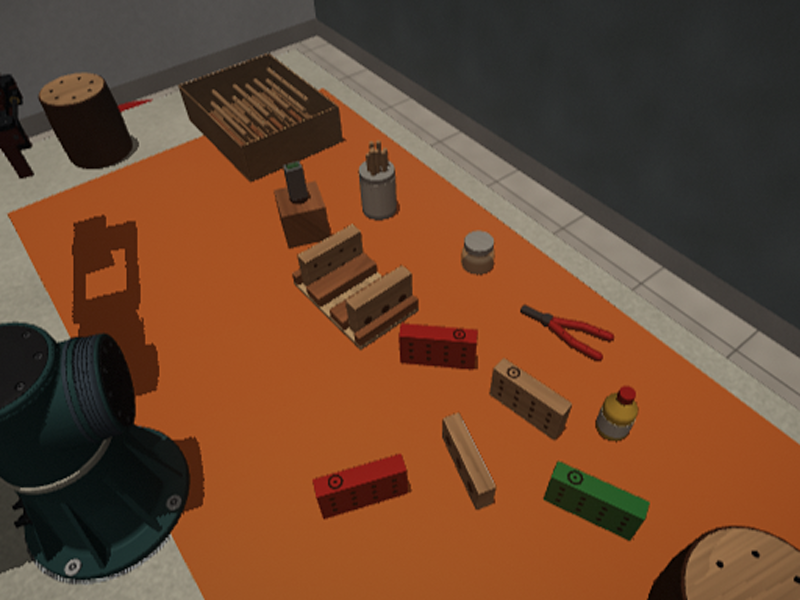

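The top view shows the ringed beech block at (513,281) in the 800-pixel picture, with its ring at its left end (498,282). The look-alikes are red (430,301), red (489,423), green (597,306) and the plain low beech block (517,350) with no ring. Only (513,281) is both beech and ringed. The rack's empty slot is near (327,314), and the probe and holder near (205,293)/(216,298).

```bash
cat > h.py <<'E'
from station import arm,fingers,planner,telemetry,eyes,ticket
import cv2,numpy as np
from scipy.spatial.transform import Rotation as Ro
def params(n): 
    p=eyes.camera_params(n); return p["mtx"],p["R"],p["t"]
def up(P,uv,z):
    K,R,t=P; d=R.T@np.linalg.solve(K,[uv[0],uv[1],1]); c=-R.T@t
    return c+d*(z-c[2])/d[2]
def pr(P,X):
    K,R,t=P; q=K@(R@np.asarray(X)+t); return q[:2]/q[2]
def down(a): # tool down, tool y (closing line) at angle a+90deg => tool x along angle a
    x=np.array([np.cos(a),np.sin(a),0]); z=np.array([0,0,-1.]); return Ro.from_matrix(np.c_[x,np.cross(z,x),z]).as_rotvec()
E
python3 - <<'E'
from h import *
P=params("top"); s=512/800
for n,uv,z in [("blk L",(480,284),.08),("blk R",(547,276),.08),("blk mid",(513,280),.08),("ring",(498,282),.08),("rack TL",(277,279),.035),("rack BR",(378,347),.035),("slot",(327,314),.035),("probe top",(205,293),.17),("holder",(216,298),.088),("low",(517,350),.06)]:
    print(n,np.round(up(P,np.array(uv)*s,z),3))
a=cv2.imread("pics/top0.png")[165:245,250:420]; b=cv2.imread("pics/side0.png")[210:300,280:420]
cv2.imwrite("pics/crop.png",np.vstack([cv2.resize(a,(700,300),interpolation=3),cv2.resize(b,(700,300),interpolation=3)]))
c=telemetry.read_state()
Pw=params("wrist");print(Pw[0].round(1).tolist(), (-Pw[1].T@Pw[2]).round(3), Pw[1].round(2).tolist())
E
```

```text
blk L [ 0.584 -0.214  0.08 ]
blk R [ 0.604 -0.351  0.08 ]
blk mid [ 0.594 -0.281  0.08 ]
ring [ 0.589 -0.251  0.08 ]
rack TL [0.588 0.206 0.035]
rack BR [ 0.452 -0.009  0.035]
slot [0.518 0.099 0.035]
probe top [0.542 0.323 0.17 ]
holder [0.54  0.32  0.088]
low [ 0.452 -0.295  0.06 ]
[[264.5, 0.0, 258.0], [0.0, 264.5, 187.8], [0.0, 0.0, 1.0]] [0.076 0.599 0.384] [[0.23, 0.97, 0.0], [0.94, -0.23, 0.24], [0.24, -0.06, -0.97]]
```

View pics/crop.png

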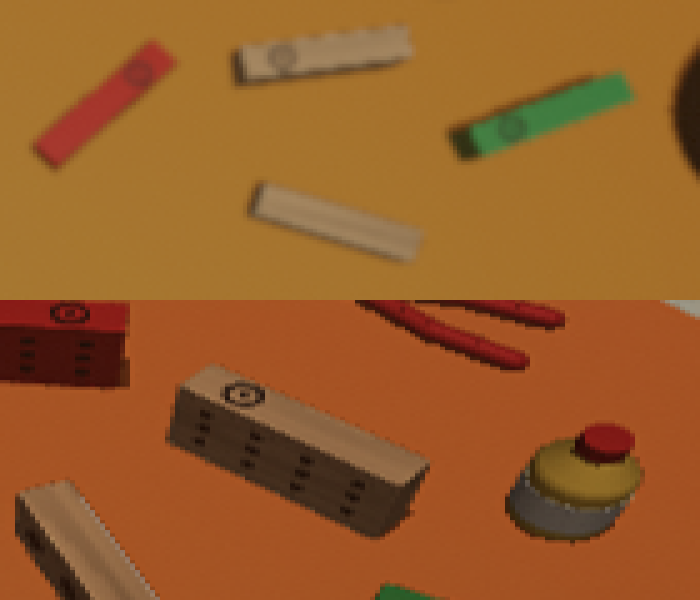

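The crop confirms it: beech, ringed, with small holes, while the low beech block has no ring and large holes. Next is a closer look with the wrist camera over the block, the rack and the probe.

```bash
python3 - <<'E'
from h import *
import pickle
D={}
for n,p,a in [("probe",(0.541,0.32,0.36),np.pi*.8),("rack",(0.52,0.1,0.32),np.pi),("block",(0.594,-0.281,0.25),np.radians(98))]:
    arm.move_pose(p,down(a)); arm.hold(0.25)
    P=params("wrist"); im=eyes.grab_frame("wrist"); D[n]=(P,im); s=telemetry.read_state()
    print(n,s["time"],s["tcp_pos"].round(4),s["joint_pos"].round(2))
pickle.dump(D,open("d.pkl","wb"))
ims=[cv2.resize(D[k][1],(800,600),interpolation=3) for k in D]
for k,i in zip(D,ims): cv2.imwrite(f"pics/w_{k}.png",i)
E
```

```text
probe 2.2 [0.5406 0.3205 0.3599] [ 0.43  0.32  1.27  0.    1.56 -0.52]
rack 3.4417 [0.5202 0.1008 0.3201] [ 0.06  0.19  1.54  0.    1.41 -1.51]
block 5.2083 [ 0.5943 -0.2802  0.2503] [-0.55  0.43  1.36  0.    1.35 -0.69]
```

View pics/w_block.png

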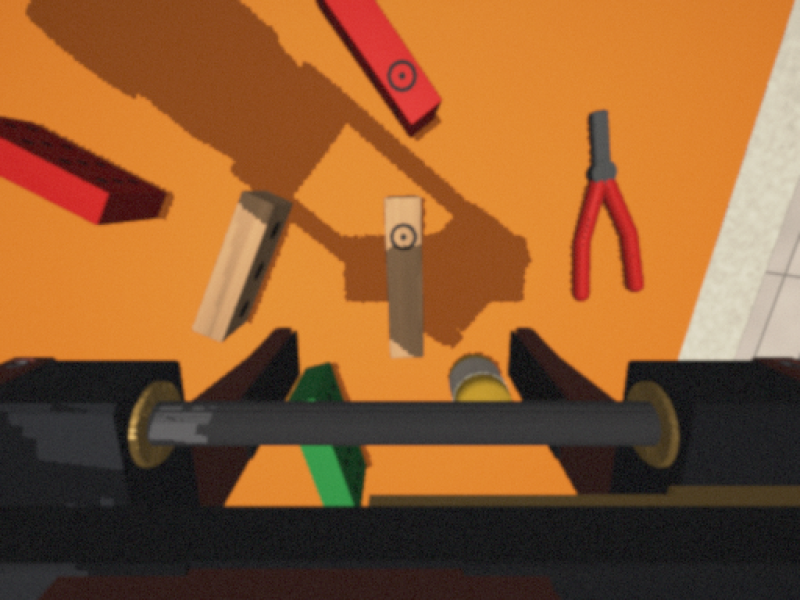

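View pics/w_rack.png

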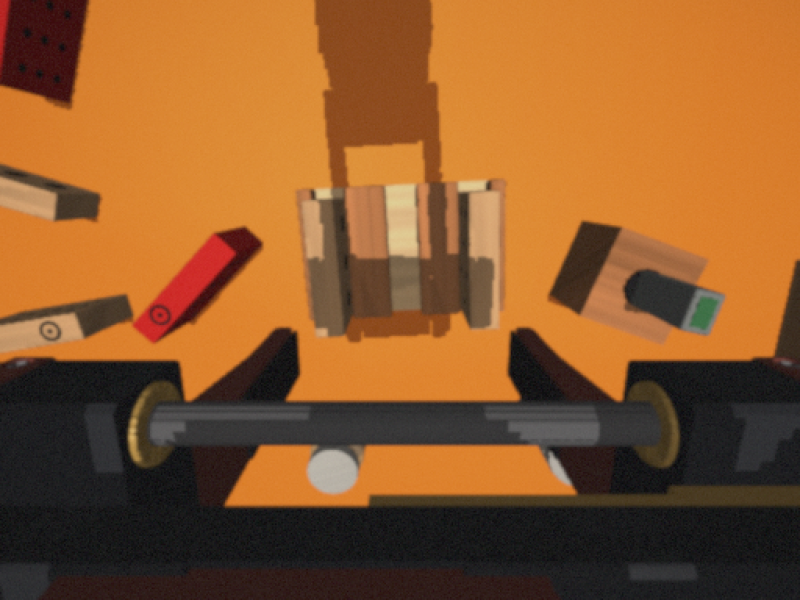

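View pics/w_probe.png

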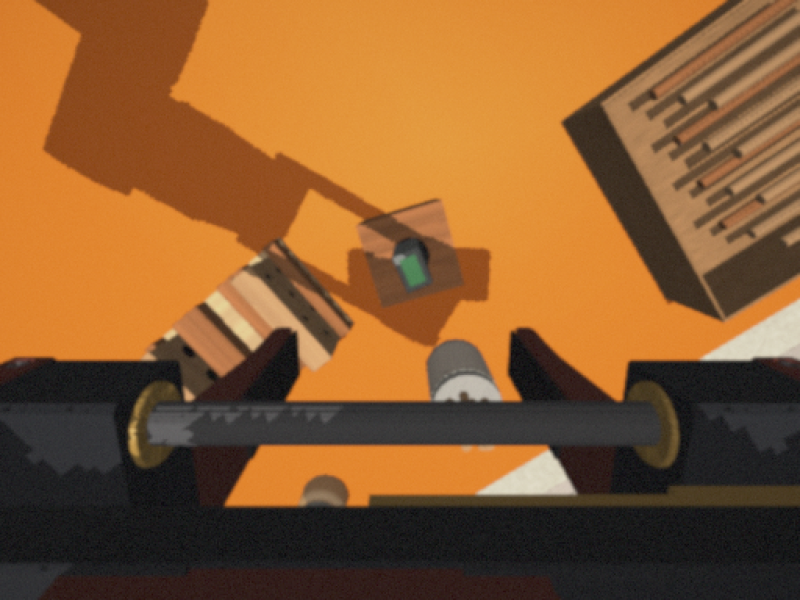

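The wrist views are clear. The block top corners are about (386,197), (421,196), (391,356), (423,357), with the ring at (403,237). The slot mouth runs between rails from (387,184)/(418,183) to (391,312)/(421,308). The holder corners are (358,224), (437,199), (463,285), (382,307), and the probe head is near (411,270).

```bash
python3 - <<'E'
from h import *
import pickle
D=pickle.load(open("d.pkl","rb")); s=.64
def W(k,pts,z): return np.array([up(D[k][0],(np.array(p)+.5)*s-.5,z)[:2] for p in pts])
b=W("block",[(386,197),(421,196),(391,356),(423,357),(403,237)],.08)
print(b.round(4)); print("len",np.linalg.norm(b[:2].mean(0)-b[2:4].mean(0)),"wid",np.linalg.norm(b[0]-b[1]),np.linalg.norm(b[2]-b[3]),"mid",b[:4].mean(0))
v=b[:2].mean(0)-b[2:4].mean(0); print("ang",np.degrees(np.arctan2(*v[::-1])), "ring-off",np.linalg.norm(b[4]-b[:4].mean(0)))
r=W("rack",[(387,184),(418,183),(391,312),(421,308),(347,188),(458,181)],.035); print(r.round(4),"c",r[:4].mean(0))
# rails crop and probe crop
c1=cv2.resize(D["rack"][1][105:225,185:335],(800,600),interpolation=cv2.INTER_CUBIC); 
cv2.imwrite("pics/crack.png",c1)
h=W("probe",[(358,224),(437,199),(463,285),(382,307)],.088); print("holder",h.round(4),h.mean(0),np.linalg.norm(np.diff(h,axis=0),axis=1))
p=W("probe",[(411,270)],.169);print(p)
E
```

```text
[[ 0.5736 -0.2208]
 [ 0.5995 -0.2164]
 [ 0.5943 -0.347 ]
 [ 0.6206 -0.3441]
 [ 0.5904 -0.2486]]
len 0.12869684959393726 wid 0.026295369830115642 0.0264504870329581 mid [ 0.59701975 -0.28205499]
ang 99.33929912763554 ring-off 0.03407498424132851
[[0.449  0.0852]
 [0.448  0.1167]
 [0.5843 0.0883]
 [0.5798 0.1211]
 [0.453  0.0446]
 [0.4461 0.1571]] c [0.51529723 0.10282774]
holder [[0.4876 0.304 ]
 [0.5141 0.3823]
 [0.6018 0.3543]
 [0.5713 0.2717]] [0.54368574 0.328082  ] [0.08267966 0.09204921 0.08802238]
[[0.54370119 0.3273409 ]]
```

View pics/crack.png

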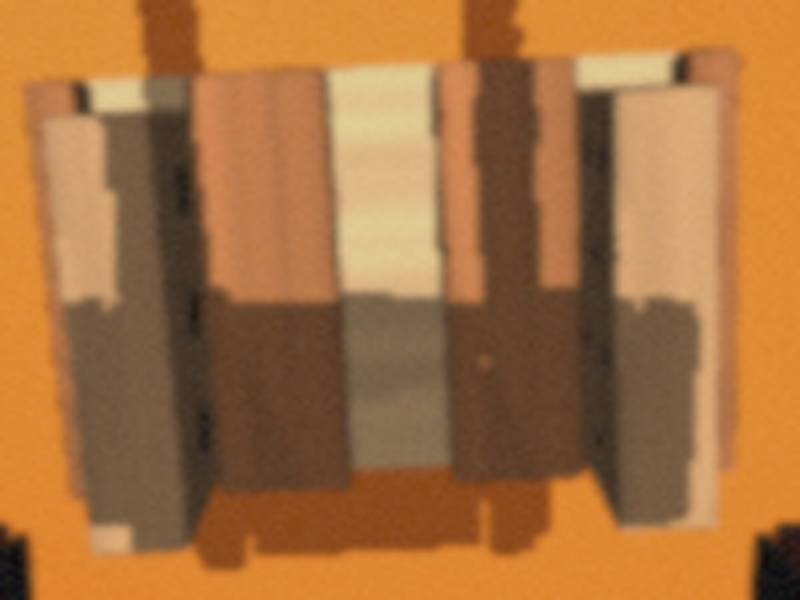

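The crop shows the middle slot's mouth edges: left (328,70) to (350,487), right (437,65) to (450,480). The outer edges of the two rails run (195,75) to (215,490) and (577,57) to (583,478). I'll refine from these, then grasp the block.

```bash
python3 - <<'E'
from h import *
import pickle
D=pickle.load(open("d.pkl","rb"))
def W(pts,z): return np.array([up(D["rack"][0],((p[0]+.5)*150/800-.5+185,(p[1]+.5)/5-.5+105),z)[:2] for p in pts])
r=W([(195,75),(328,70),(437,65),(577,57),(215,490),(350,487),(450,480),(583,478)],.035); print(r.round(4))
n,f=r[:4],r[4:]; print("ang each",np.degrees(np.arctan2((f-n)[:,1],(f-n)[:,0])),"len",np.linalg.norm(f-n,axis=1),"c",r.mean(0), "width",np.linalg.norm(np.diff(n,axis=0),axis=1),np.linalg.norm(np.diff(f,axis=0),axis=1))
v=f[3]-f[0]+n[3]-n[0];print("cross ang-90",np.degrees(np.arctan2(v[1],v[0]))-90)
# top-camera check, subpixel via gradient of rows in slot
im=cv2.imread("pics/top0.png"); P=params("top")
for row in (185,195,205,215):
    g=im[row,170:250].astype(int).sum(1); print(row,[(170+i,int(d)) for i,d in enumerate(np.diff(g)) if abs(d)>60])
# grasp
a=np.radians(99.3); p=np.array([0.597,-0.282])
fingers.move_gripper(0.75)
z=0.080-0.018-0.005
arm.move_pose([*p,0.14],down(a)); hit=arm.movel([*p,z],vel=0.1,force_limit=12); print(hit)
fingers.move_gripper(0.0); s=telemetry.read_state(); print(s["time"],s["tcp_pos"],s["finger_gap"]*88,s["grip_force"],s["wrist_force"])
arm.movel([*p,0.20],vel=0.15); arm.hold(.2)
P=params("wrist"); im=eyes.grab_frame("wrist"); pickle.dump((P,im),open("g.pkl","wb"))
s=telemetry.read_state(); print(s["time"],s["tcp_pos"],s["finger_gap"]*88,s["wrist_force"])
E
```

```text
[[0.4521 0.0434]
 [0.4506 0.083 ]
 [0.4491 0.1154]
 [0.4466 0.1569]
 [0.5898 0.0452]
 [0.5888 0.0886]
 [0.5863 0.1207]
 [0.5856 0.1633]]
ang each [0.74547662 2.31377265 2.202552   2.63755307] len [0.13770641 0.13829924 0.13734178 0.139152  ] c [0.51861515 0.10205424] width [0.03960852 0.03243072 0.04159615] [0.04338294 0.03218526 0.04265423]
cross ang-90 2.4164568313746457
185 [(187, -95), (188, -81), (190, 69), (204, 84)]
195 [(187, -91), (188, -86), (190, 66), (204, 76), (235, -67)]
205 [(187, -82), (188, -89), (204, 79)]
215 [(187, -64), (188, -87), (204, 75)]
False
7.9333 [ 0.59695157 -0.28200588  0.05709016] 27.830394119743328 29.998631179332733 [-0.21945106 -0.56152785  1.01471697]
9.2833 [ 0.59660538 -0.28176382  0.19905845] 28.044894393600764 [-0.01080038 -0.45238433 -2.16552698]
```

Grasped: the gap is 27.9 mm, which matches the 28 mm block. Next I hover over the slot and check alignment from close by.

```bash
python3 - <<'E'
from h import *
import pickle
a=np.radians(180+2.3); c=np.array([0.5187,0.102])
arm.move_pose([*c,0.20],down(a)); arm.movel([*c,0.112],vel=0.12); arm.hold(.3)
P=params("wrist"); im=eyes.grab_frame("wrist"); t=eyes.grab_frame("top"); sd=eyes.grab_frame("side")
pickle.dump((P,im,t,sd),open("hov.pkl","wb")); s=telemetry.read_state(); print(s["time"],s["tcp_pos"],s["wrist_force"],s["joint_pos"].round(2))
A=cv2.resize(im[60:240,150:370],(800,600),interpolation=cv2.INTER_CUBIC); cv2.imwrite("pics/hov.png",A)
E
```

```text
12.075 [0.51879973 0.1020341  0.11223852] [-0.15794668 -0.78470699 -1.82227351] [ 0.06  0.41  1.8  -0.    0.93 -1.55]
```

View pics/hov.png

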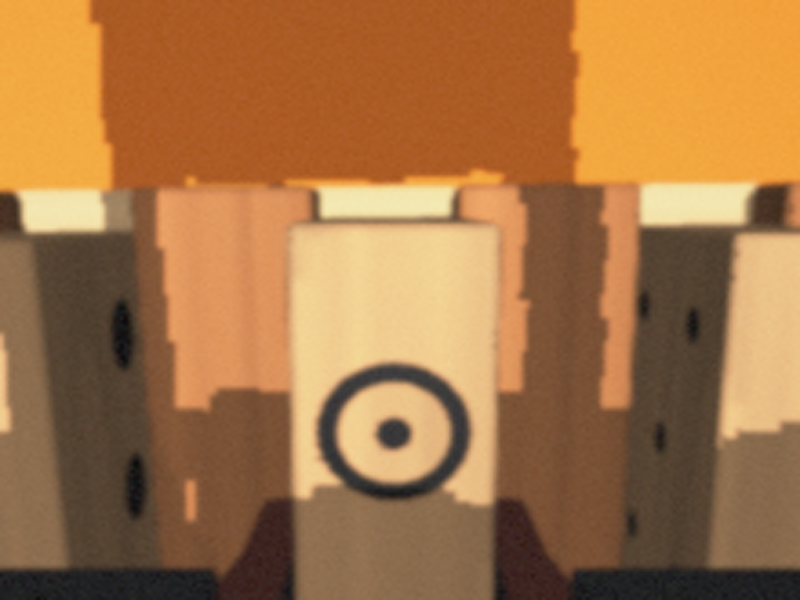

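The hover view shows the block's near top edge at (291,224)–(498,222), the slot's near edges at (312,190)/(457,187) and the ring at (393,433). Alignment looks close, so I'll compute the offset.

```bash
python3 - <<'E'
from h import *
import pickle
P,im,t,sd=pickle.load(open("hov.pkl","rb"))
def W(pts,z): return np.array([up(P,((p[0]+.5)*220/800-.5+150,(p[1]+.5)*.3-.5+60),z)[:2] for p in pts])
a=np.radians(2.3); R=np.array([[np.cos(a),np.sin(a)],[-np.sin(a),np.cos(a)]]); c=np.array([.5188,.102])
L=lambda p:((p-c)@R.T*1e3).round(1).tolist()
print("block near",L(W([(291,224),(498,222)],.1352)),"ring",L(W([(393,433)],.1352)))
print("slot near",L(W([(312,190),(457,187)],.035)),"outer",L(W([(155,187),(640,184)],.035)))
# bottom near edge of block, z=.055, expected pixel
E
```

```text
block near [[-62.6, -12.8], [-62.9, 13.6]] ring [[-32.6, 0.2]]
slot near [[-68.8, -18.1], [-69.5, 14.8]] outer [[-69.5, -53.6], [-70.2, 56.3]]
```

The slot centre sits about 2 mm to -y of the block axis. The top camera agrees, giving y of about 0.099–0.100. The block also needs a shift of about -1 mm in x. I'll correct both and insert with a force guard.

```bash
python3 - <<'E'
from h import *
a=np.radians(182.4); c=np.array([0.5177,0.1001])
arm.movel([*c,0.112],down(a),vel=0.05)
hit=arm.movel([*c,0.0655],vel=0.04,force_limit=9); s=telemetry.read_state(); print(hit,s["time"],s["tcp_pos"],s["wrist_force"],s["moment"],s["finger_gap"]*88)
E
```

```text
True 13.375 [0.51736354 0.10009557 0.06699466] [ 0.55808785 -0.23886175  3.9510221 ] [ 0.04164923 -0.01837163  0.01536314] 28.046500694837817
```

The force stop came at TCP z = 0.0670, which is exactly the seated height, with small side forces. I'll release, retreat, view the result, then look at the probe from close up.

```bash
python3 - <<'E'
from h import *
import pickle
fingers.move_gripper(0.6); s=telemetry.read_state(); p=s["tcp_pos"]
arm.movel([p[0],p[1],0.20],vel=0.2); arm.hold(.2)
P=params("wrist"); im=eyes.grab_frame("wrist"); t=eyes.grab_frame("top")
arm.move_pose([0.543,0.326,0.27],down(np.radians(162.3))); arm.hold(.25)
P2=params("wrist"); im2=eyes.grab_frame("wrist")
pickle.dump((P,im,P2,im2,t),open("rel.pkl","wb")); s=telemetry.read_state(); print(s["time"],s["tcp_pos"],s["joint_pos"].round(2))
A=cv2.resize(im[80:240,150:370],(400,300),interpolation=3);B=cv2.resize(im2[80:240,150:370],(800,600),interpolation=3)
cv2.imwrite("pics/rel.png",cv2.resize(im[80:240,150:370],(800,600),interpolation=3)); cv2.imwrite("pics/prb.png",B)
E
```

```text
16.325 [0.54311295 0.32488019 0.26976443] [ 0.43  0.38  1.39 -0.    1.37 -0.83]
```

View pics/rel.png

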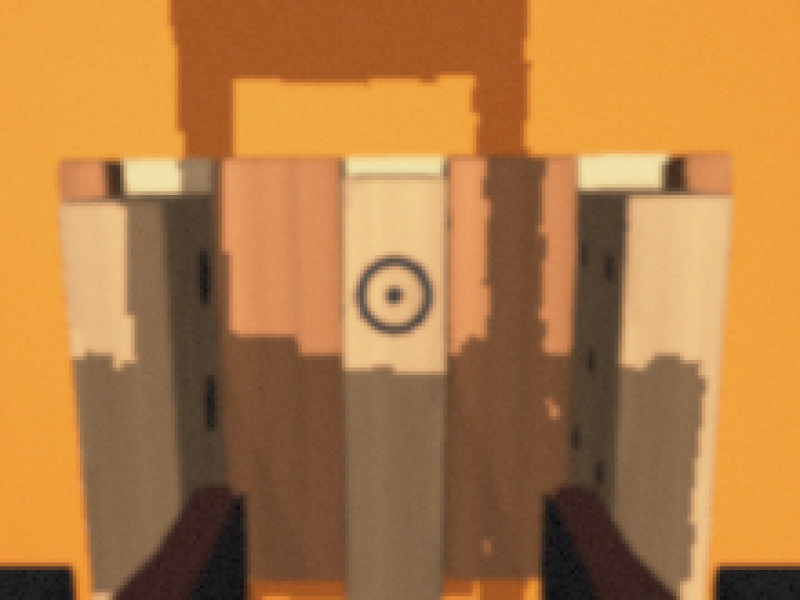

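View pics/prb.png

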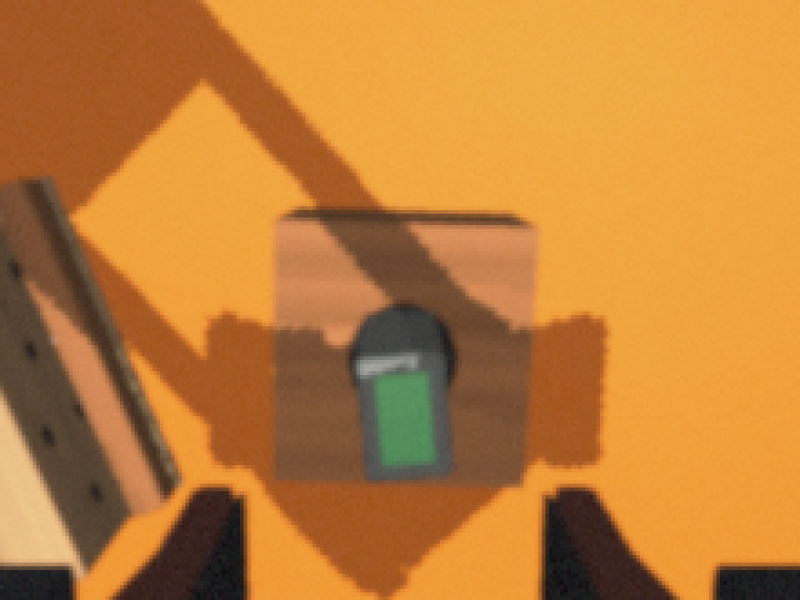

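After release the block stands in the slot and looks centred: ring at (394,294), block near edge (343,180)–(446,178), rack near corners (58,160)/(731,155). In the probe view the flange circle is about (403,355) with radius 53, the green screen corners are (375,374), (430,372), (437,463), (380,467), and the holder corners are (275,218), (537,226), (524,485), (278,480).

```bash
python3 - <<'E'
from h import *
import pickle
P,im,P2,im2,t=pickle.load(open("rel.pkl","rb"))
def W(P,pts,z): return np.array([up(P,((p[0]+.5)*.275-.5+150,(p[1]+.5)*160/600-.5+80),z)[:2] for p in pts])
a=np.radians(2.4); R=np.array([[np.cos(a),np.sin(a)],[-np.sin(a),np.cos(a)]]); c=np.array([.51736,.1001])
L=lambda p:((p-c)@R.T*1e3).round(1).tolist()
print("ring",W(P,[(394,294)],.09),L(W(P,[(394,294)],.09)),"block",L(W(P,[(343,180),(446,178)],.09)),"rack",L(W(P,[(58,160),(731,155)],.035)),"rails",L(W(P,[(218,159),(342,157),(446,155),(577,155)],.035)))
# pattern check of the ring with the top camera
A=lambda v:np.degrees(np.arctan2(v[1],v[0]))
h=W(P2,[(275,218),(537,226),(524,485),(278,480)],.088); print("holder",h.mean(0).round(4),np.linalg.norm(np.diff(h,axis=0),axis=1),A(h[2]-h[1]),A(h[3]-h[0]),A(h[1]-h[0])-90)
g=W(P2,[(375,374),(430,372),(437,463),(380,467)],.169); print("green",g.mean(0).round(4),np.linalg.norm(np.diff(g,axis=0),axis=1),A(g[2]-g[1]),A(g[3]-g[0]),A(g[1]-g[0])-90,A(g[2]-g[3])-90)
e=W(P2,[(368,480),(450,472),(358,378)],.169); print("head edge",e.round(4),np.linalg.norm(e[0]-e[1]),A(e[1]-e[0])-90,A(e[0]-e[2]))
f=W(P2,[(350,357),(456,357),(403,303)],.094); print("flange",f[:2].mean(0).round(4),np.linalg.norm(f[0]-f[1]))
# tool lateral axis
print("toolframe TCP .5431 .3249")
gm=cv2.cvtColor(t,cv2.COLOR_BGR2GRAY); pt=params("top"); q=pr(pt,[*W(P,[(394,294)],.09)[0],.09]); print("ring predicted in top",q)
cv2.imwrite("pics/topring.png",cv2.resize(t[160:240,100:250],(800,427),interpolation=3))
E
```

```text
ring [[0.48398725 0.09915018]] [[-33.4, 0.4]] block [[-62.3, -12.8], [-62.8, 14.0]] rack [[-67.5, -105.3], [-68.8, 106.8]] rails [[-67.7, -54.9], [-68.3, -15.8], [-68.9, 17.0], [-68.8, 58.3]]
holder [0.5442 0.3286] [0.08863742 0.08941058 0.08875305] -18.77669852849857 -18.85415416975329 -19.504344718997928
green [0.5448 0.328 ] [0.01457112 0.02451796 0.01548142] -12.874484450908916 -14.997281019658828 -15.781174214489752 -13.780149357426339
head edge [[0.5574 0.3133]
 [0.5621 0.3352]
 [0.5304 0.3194]] 0.02238446008407391 -12.18393197502958 -12.700761200566664
flange [0.5432 0.3287] 0.036369632147057226
toolframe TCP .5431 .3249
ring predicted in top [207.56562196 210.2785743 ]
```

View pics/topring.png

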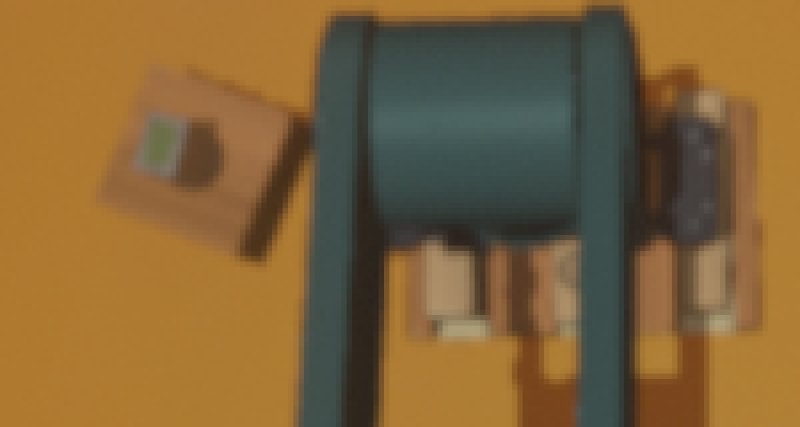

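In rack terms the block is centred within about 0.5 mm, and the handle yaw is about -13.5°. The top view shows only the arm over the rack with the probe still upright, so nothing is disturbed. Now I take the probe and hover over the ring.

```bash
python3 - <<'E'
from h import *
import pickle
o=down(np.radians(166.5)); p=[0.5427,0.3282]
arm.movel([*p,0.20],o,vel=0.15); hit=arm.movel([*p,0.1265],vel=0.1,force_limit=10); print(hit)
fingers.move_gripper(0.0); s=telemetry.read_state(); print(s["time"],s["tcp_pos"],s["finger_gap"]*88,s["grip_force"],s["wrist_force"])
arm.movel([*p,0.245],vel=0.12); s=telemetry.read_state(); print(s["time"],s["finger_gap"]*88,s["wrist_force"])
c=[0.483,0.0988]; arm.move_pose([*c,0.240],down(np.radians(182.4))); arm.movel([*c,0.2165],vel=.1); arm.hold(.3)
s=telemetry.read_state(); print(s["time"],s["tcp_pos"],s["wrist_force"],s["finger_gap"]*88,s["ee_rot"])
P=params("wrist");im=eyes.grab_frame("wrist"); sd=eyes.grab_frame("side"); t=eyes.grab_frame("top"); pickle.dump((P,im,sd,t),open("tip.pkl","wb"))
q=pr(params("side"),[*c,0.095]).astype(int); print(q, pr(P,[*c,.095]))
A=cv2.resize(im[100:260,180:340],(400,400),interpolation=3); B=cv2.resize(sd[q[1]-60:q[1]+40,q[0]-50:q[0]+50],(400,400),interpolation=3)
cv2.imwrite("pics/tip.png",np.hstack([A,B]))
E
```

```text
False
18.3833 [0.54280417 0.3282186  0.12676041] 24.0463732639345 29.999476969242096 [ 0.46415984 -0.03324487  2.62729749]
19.525 24.067470250473992 [-0.08646486  0.31647987 -1.80635166]
21.15 [0.48339566 0.09890262 0.21698296] [-0.08529649 -0.07618225 -2.57152266] 23.972726881534697 [-6.59062454e-02  3.13994327e+00  2.90655095e-05]
[214 174] [257.3728578 185.01587  ]
```

View pics/tip.png

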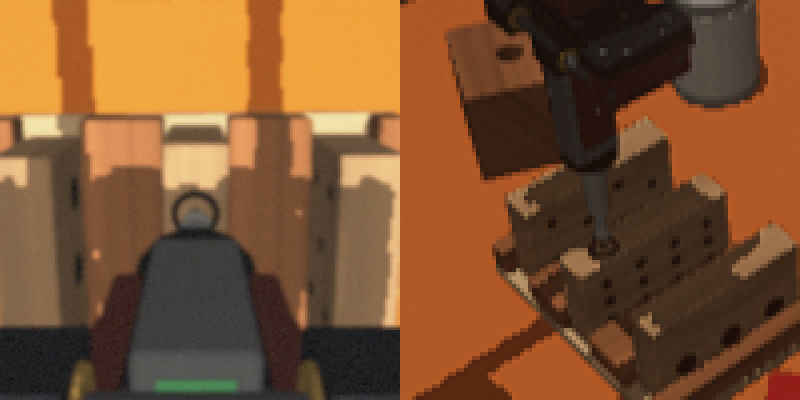

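I grasped the probe at 24.0 mm. In the crop, the wrist half shows the ball within the ring (ring centre about (196,212)). The side half shows the tip just above the ring at about (205,246). I'm past my picture allowance, so from here I'll check by numbers only.

```bash
python3 - <<'E'
from h import *
import pickle
P,im,sd,t=pickle.load(open("tip.pkl","rb")); S=params("side")
tcp=np.array([.4834,.0989])
rw=(196.5/2.5-.5+180,212.5/2.5-.5+100); print("ring wrist",up(P,rw,.09))
q=np.array([214,174]); rs=(205.5/4-.5+q[0]-50,246.5/4-.5+q[1]-60); print("ring side",up(S,rs,.09))
print("ball pred wrist crop",(pr(P,[*tcp,.1047])-[180,100]+.5)*2.5-.5,"ring@tcp pred",(pr(P,[*tcp,.09])-[180,100]+.5)*2.5-.5)
print("ball pred side crop",(pr(S,[*tcp,.1047])-q+[50,60]+.5)*4-.5,"ring@tcp",(pr(S,[*tcp,.09])-q+[50,60]+.5)*4-.5)
g=cv2.cvtColor(im,cv2.COLOR_BGR2GRAY); print("wrist rows 172.., cols 245-272"); print(g[172:198,245:273])
g=cv2.cvtColor(sd,cv2.COLOR_BGR2GRAY); print("side rows 160.., cols 203-228"); print(g[160:184,203:229])
E
```

```text
ring wrist [0.48360152 0.09960311 0.09      ]
ring side [0.48478132 0.09853654 0.09      ]
ball pred wrist crop [194.38742192 219.8320713 ] ring@tcp pred [194.37794996 211.47731139]
ball pred side crop [200.76375673 232.12908687] ring@tcp [203.07599113 246.60356389]
wrist rows 172.., cols 245-272
[[159 196 207 208 205 202 198 199 201 199 197 195 195 197 201 204 203 205
  206 205 199 185 160 135 114 103  93  92]
 [154 191 206 206 205 200 186 170 166 165 162 160 163 168 186 200 205 205
  204 205 196 171 133 113 109 105  92  89]
 [131 177 195 199 198 190 164 137 130 129 127 123 124 132 167 191 195 194
  198 197 190 161 123 111 108 100  93  88]
 [110 143 161 166 162 158 142 121 114 113 110 101 100 106 128 152 158 158
  164 163 159 138 118 109 106 101  94  90]
 [ 99 117 126 128 128 126 120 113 102  95  83  70  68  72  82  94 101 112
  119 123 122 116 111 108 107 102  91  86]
 [ 95 114 115 117 115 112 108  97  80  63  56  46  42  46  46  52  62  75
   87 100 108 111 112 109 105  98  91  88]
 [ 96 109 116 112 113 103  88  68  53  43  51  59  65  61  56  52  44  46
   59  75 101 106 108 106 
[... 4187 characters left out ...]
56  52  55
   46  47  47  46  46  46  46  47]
 [ 32 110 123 124 126 124 123 123  98  40  38  43  44  48  51  55  48  48
   48  46  45  34  37  47  48  49]
 [ 63  91 131 126 124 123 123 126 126 102 102  55  60  51  52  49  48  46
   46  45  31  20  35  49  49  47]
 [ 84  57  94 127 125 125 123 125 127 134 133  50  54  47  47  48  48  46
   46  43  22  24  45  48  47  47]
 [ 62  52  47  93 127 126 125 125 126 103  93  46  47  47  47  48  46  45
   45  47  40  41  48  46  45  44]
 [ 38  42  44  45  91 112 125 110  85  55  45  47  50  48  47  45  45  43
   47  49  49  48  40  45  43  43]
 [ 39  42  45  45  47  71  88  71  43  45  48  48  37  43  47  46  45  47
   49  48  46  29  26  44  43  45]]
```

By numbers, the ball and ring agree to within about 0.6 mm in both the wrist and side images. I'll lower it and press to 6 mm, with about 3.4 N as the cross-check.

```bash
python3 - <<'E'
from h import *
c=[0.483,0.0988]
def f():
    F=[];
    for _ in range(8): arm.hold(.04); s=telemetry.read_state(); F.append(np.r_[s["tcp_pos"],s["wrist_force"]])
    m=np.mean(F,0); print(round(s["time"],2),m.round(4),np.std(F,0)[5].round(2),round(s["finger_gap"]*88,2)); return m
f0=f()
for z in (0.2105,0.2065,0.2025):
    print(z,arm.movel([*c,z],vel=0.02,force_limit=8)); m=f(); print("dFz",(m-f0)[5])
print(telemetry.read_state()["moment"])
E
```

```text
21.63 [ 0.483   0.0988  0.2166  0.2275 -0.1259 -1.3183] 0.3 23.87
0.2105 False
22.42 [ 0.483   0.0988  0.2105 -0.1634 -0.0784 -1.6227] 0.5 23.91
dFz -0.3044045571287384
0.2065 False
23.1 [ 0.4833  0.0988  0.2067  0.8323 -0.1732  0.3977] 0.49 23.86
dFz 1.7159964828106142
0.2025 False
23.78 [0.4833 0.0988 0.2026 1.6556 0.1742 2.0626] 0.58 24.01
dFz 3.38094704703828
[ 0.07153833 -0.5138751  -0.01594069]
```

At TCP z = 0.2026 the force rise is about 3.5 N, so the plunger is about 6 mm in. One numeric check of uprightness and that the block has not shifted, then I hand in.

```bash
python3 - <<'E'
from h import *
import pickle
_,im0,sd0,_=pickle.load(open("tip.pkl","rb"))
arm.hold(.5); F=[]
for _ in range(8): arm.hold(.04); s=telemetry.read_state(); F.append(s["wrist_force"])
print(s["time"],s["tcp_pos"].round(4),np.mean(F,0).round(2),np.degrees(np.arccos(Ro.from_rotvec(s["ee_rot"]).as_matrix()[2,2])))
sd=eyes.grab_frame("side"); g=lambda i:cv2.cvtColor(i,cv2.COLOR_BGR2GRAY)
r=(slice(172,210),slice(195,245)); print("block shift px",cv2.phaseCorrelate(np.float32(g(sd0)[r]),np.float32(g(sd)[r])))
print(g(sd)[170:180,208:222])
E
```

```text
24.6167 [0.483  0.0988 0.2025] [2.16 0.45 1.97] 179.99506943094994
block shift px ((-0.17368584838538936, 0.008287791922068521), 1.0239121079444886)
[[ 45  48  36  42  53  54  53  50  46  44  53  49  51  51]
 [ 50  50  49  47  50  55  54  49  50  52  51  52  52  53]
 [ 49  48  48  48  42  55  55  49  48  52  53  54  53  54]
 [ 48  47  43  48  36  56  58  53  49  38  54  54  54  55]
 [ 46  47  45  44  29  59  63  60  52  25  44  55  57  55]
 [ 53  46  51  29  27  53  58  59  47  37  27  57  55  57]
 [100  97  48  23  26  52  55  55  34  28  37  57  59  50]
 [125 124  96  39  24  34  37  38  29  34  57  52  54  46]
 [124 124 123  97  41  40  42  44  48  52  57  48  48  48]
 [122 123 126 127  99  52  57  60  52  52  48  47  47  46]]
```

```bash
python3 -c "
from station import ticket; print(ticket.job_done())"
```

```text
the job is handed in; nothing more can be done
None
```

The job is handed in after about 25 s of robot time: the ringed beech block is released and fully down in the middle slot, and the gripper holds the probe upright with its tip within about 1 mm of the ring's middle, pressed in about 6 mm at 3.5 N; I viewed 12 pictures, two over the limit of 10.

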